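Open the long sample box and lay its lid on the bench mat

ROBOT

A 7-joint arm with a two-finger parallel gripper is mounted at the origin on the work surface. World frame = base frame: x ahead of the robot, y to its left, z up, the work surface at z = 0. Lengths are in m, angles in rad, forces in N, time in s.
With the tool pointing down it reaches from about 0.4 to 0.875 m from the base axis. Payload 19.3 kg.
Tool frame: the origin (TCP) lies at the very end of the fingers, on their centre line; the grasp point (between the pads) lies bot.grasp_offset behind it (bot.grasp_offset is the distance from the TCP to the grasp point, in m); z points along the fingers, y is the direction in which the jaws open and shut (so a half turn about z gives the same grasp; the last joint's range is limited). The gripper opens to 85 mm and grips with 20 to 120 N. Pads are 22 mm wide; open, the fingers measure 114 mm over their backs; the gripper's body (76 mm by 85 mm) begins 54 mm behind the grasp point. The pads swing forward as they close: fully open they stand 13 mm farther back than shut.
Start: joints at [1.277, 0.521, -0.036, 1.599, 0.021, 1.021, -0.113], TCP at [0.139, -0.609, 0.196] pointing down, gripper open.
Joint ranges: [-2.91, 2.91], [-0.3, 2.13], [-1.5, 1.42], [0.17, 2.43], [-1.26, 4.41], [0.16, 1.93], [-2.52, 2.52]. Speed limits (rad/s): [1.89, 1.89, 2.39, 2.39, 3.01, 3.01, 3.01].

INTERFACE

Orientations are given as [roll, pitch, yaw] about the fixed x, y, z axes, in that order (R = Rz(yaw) Ry(pitch) Rx(roll)).
In Python, from workcell import bot gives the robot as it stands. The module is installed in compiled form; this text tells all that it offers.
- The arm moves only by the shell command python3 -m handwheel 'ROWS' [OPENING] [FORCE]. ROWS is JSON, a list of rows, each a list of 6 numbers: the shift along the tool's x, y, z as a fraction of full scale, then the turn, a rotation vector about the tool's x, y, z as a fraction of full scale. In form: [[x, y, z, rx, ry, rz], ...]. A call has 1 to 8 rows; each row shifts and turns the commanded pose from where the row before left it, along the tool's axes as they then stand; what a row does not reach is not made up. Full scale, the value 1, is 0.025 m for a shift and 360 degrees for a turn. A row lasts 1/8 s, in which the tool goes at most 62.5 mm and 10.7 degrees, less where a joint would pass 70% of its speed; a pose out of reach is approached as far as the arm can. A call with a number of a shift or a turn outside -1 to 1 is refused whole. A call with a gripper value outside its range is refused whole. OPENING is the closure, from -1 (fully open) to 1 (shut), set as the call begins (- or left out, the last holds). The fingers move at their own pace and stop on an object; FORCE is the grip in N (left out, the last holds). Time passes only in rows, so rows that do not move let the fingers close. It gives the time, the measured TCP pose, the force and the opening at its end, in the units of the state.
- bot.observe(): the state, without advancing time (a new reading comes with each control period).
- bot.grab_frame(name): name is "scene" or "side" or "wrist"; returns a dict with "pixels" (400x640x3 uint8, blue, green, red), "vertical_fov" (degrees; the focal length in pixels is half the picture's height over the tangent of half this angle, whatever the lens; pixels are square), "cx", "cy" (the principal point, pixels), "R" (3x3) and "t" (3): a world point X has camera coordinates R X + t. Camera axes: x right, y down, z forward; pixel columns grow to the right and rows downward; lengths in m; the calibration is good to about 2 mm. A picture is of the moment at which its call begins. There is no depth.
- bot.job_done(): hands the job in, once; it reports no verdict.
Trained networks look in a picture, given as the dict that the camera call returned (one of the last four; its "shot" number tells which), for a name from the list of things; names that differ only in an ending like _2 or _b are one class to them, and where a whole thing is asked for, a point or a joint stands for the part that bears it (a point fixed in the world has none). Each returns a list of dicts, best first, with "score" (0 to 1); they miss things now and then, are a little off and sometimes report something else, mostly with a low value. They report only what shows in the picture. A call takes as long as a camera call. They do not tell look-alikes from the thing itself.
- bot.trace(picture, thing): "region" (400x640 bool, what is visible of it) and "point" ([column, row] in pixels, amid what is visible of it).
The state is a dict: "clock": time; "qpos": joint angles; "qd": joint speeds; "joint_efforts": joint torques, N m; "position": TCP position; "tool_rot": TCP orientation; "force": force on the tool from outside, world axes, zero at the start; "moment": the same for the moment, N m; "grip_width": finger opening in m.
Only numpy, scipy, OpenCV 4.12 (cv2) and the standard library are available. Lean on these libraries where they do the work, as an engineer would, in place of code of your own. Each camera call takes 0.05 s, during which the arm holds its last target.

TASK

Two flat sample boxes with sliding lids stand by the microscope. Open the longer one: take its lid by the rib, lift it just clear of the low lip at the box's end, slide it right out of its grooves over that lip, then set it down gently (do not drop it) flat, rib up, in the middle of the thin dark mat. Leave the short box's lid shut.

Things in the scene. Friction and masses are not known exactly. Their poses are not given: they have to be found in the camera images.
- long_lid: Loose lid, 0.13 to 0.25 kg: aluminium plate 130 (its x) x 84 (y) x 8 mm with a black upright rib at its centre, 10 mm thick along x, 44 mm long along y, top 48 mm above the plate's underside; pinch it across the 10 mm, fingers closing along x. Origin: centre of the underside; z up. Shut, it lies on the box's ledges, axes parallel to the box's, with 4 mm play all round.
- long_box: The long box, grey, fixed, 150 (its x) x 104 (y) x 62 mm; origin: centre of underside, z up. Lid rests on ledges at z 34 mm. Side strips (underside z 58, 68 mm gap between them) let it rise 16 mm at most, never straight out. End lip: the wall at -x, top z 40, so the lid must rise over 6 mm (11 is good), then slides out along the box's -x, clear after 145 mm. The +x end is closed.
- mat: Thin dark rubber mat fixed on the bench, 190 (its x) x 140 (its y) x 3 mm, origin at the centre of its underside. The lid may lie on it with either yaw.
- short_lid: Lid of the short box, the bystander of the same make (grey box fixed to the bench, 96 x 88 x 62 mm): aluminium plate 76 (x) x 68 (y) x 8 mm with the same black rib. Origin: centre of the plate's underside, 34 mm above the bench. It must stay where it is.
Things that resemble listed ones, but are neither listed nor needed, are in the scene too. Several things look just like the mat: the one meant starts farthest to the robot's right.

How it is judged:
By the outcome, as a careful person would: the job done as asked, in the order asked, and still so for the second after the job is handed in, with the robot touching nothing.
It also fails if it takes over 45 s, if anything falls off the work surface, if the arm or the gripper's body presses on something with over 40 N, if the wrist force passes 120 N, or if a joint passes its speed limit or range.

## Working session

There is one attempt and no reset: what is moved stays moved. The work goes in short steps, Python scripts to look and compute and a shell command to move; the robot and the scene stay as the last step left them, time stands still between calls to the robot, and variables do not carry over. Pictures are saved under pics/ and viewed, and the job is handed in when it is done.

```bash
mkdir -p pics; cat > h.py <<'E'
import numpy as np, cv2
from workcell import bot
def K(f):
    fl=200/np.tan(np.radians(f["vertical_fov"])/2); return fl,f["cx"],f["cy"]
def ray(f,p,z):
    fl,cx,cy=K(f); R=np.array(f["R"]);t=np.array(f["t"])
    d=R.T@np.array([(p[0]-cx)/fl,(p[1]-cy)/fl,1]); c=-R.T@t
    return c+d*(z-c[2])/d[2]
def proj(f,X):
    fl,cx,cy=K(f); c=np.array(f["R"])@np.array(X)+np.array(f["t"])
    return np.array([cx+fl*c[0]/c[2],cy+fl*c[1]/c[2]])
E
python3 - <<'E'
from h import *
o=bot.observe(); print({k:np.round(v,3).tolist() for k,v in o.items()}, bot.grasp_offset)
for n in ["scene","side","wrist"]:
    f=bot.grab_frame(n); cv2.imwrite(f"pics/{n}0.png",f["pixels"]); print(n,f["vertical_fov"],f["cx"],f["cy"],np.round(f["t"],3),np.round(f["R"],3).tolist(),[k for k in f])
    if n!="wrist":
        for th in ["long_lid","long_box","mat","short_lid"]:
            for r in bot.trace(f,th): print(th,round(r["score"],2),np.round(r["point"]),r["region"].sum())
E
```

```text
{'clock': 0.0, 'qpos': [1.277, 0.522, -0.036, 1.6, 0.021, 1.021, -0.113], 'qd': [0.001, 0.001, 0.001, -0.001, 0.0, -0.0, -0.001], 'joint_efforts': [0.003, -92.712, 1.982, -36.993, 0.018, 0.008, 0.0], 'position': [0.139, -0.609, 0.195], 'tool_rot': [-3.14, 0.0, 0.224], 'force': [-0.206, -0.53, 0.509], 'moment': [0.006, 0.028, 0.03], 'grip_width': 0.086} 0.0187
scene 45.41245192150526 324.3923471315004 203.01397335001658 [-0.368 -0.156  1.109] [[0.805, 0.593, 0.024], [0.403, -0.517, -0.755], [-0.436, 0.617, -0.655]] ['pixels', 'vertical_fov', 'cx', 'cy', 'R', 't', 'shot']
long_lid 0.78 [475. 166.] 911
long_box 0.66 [469. 182.] 3172
mat 0.92 [334. 237.] 5545
mat 0.63 [334. 147.] 2863
short_lid 0.94 [318. 313.] 1412
side 52.64524482715113 316.15120232950676 201.821687136708 [-0.456  0.169  0.757] [[0.937, -0.349, -0.005], [-0.192, -0.504, -0.842], [0.291, 0.79, -0.54]] ['pixels', 'vertical_fov', 'cx', 'cy', 'R', 't', 'shot']
long_lid 0.86 [325. 153.] 433
mat 0.57 [225. 205.] 2438
mat 0.56 [322. 239.] 3544
mat 0.44 [326. 154.] 391
short_lid 0.91 [407. 261.] 742
wrist 60.43081805279491 317.1753815986657 198.7983589658736 [-0.625 -0.039  0.379] [[0.222, -0.975, 0.001], [-0.929, -0.211, 0.305], [-0.297, -0.068, -0.952]] ['pixels', 'vertical_fov', 'cx', 'cy', 'R', 't', 'shot']
```

View pics/scene0.png

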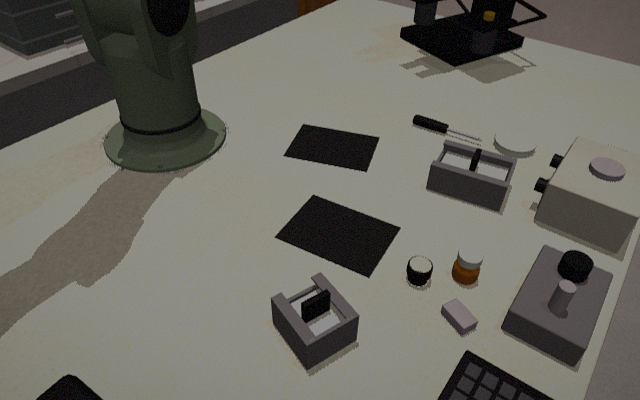

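View pics/side0.png

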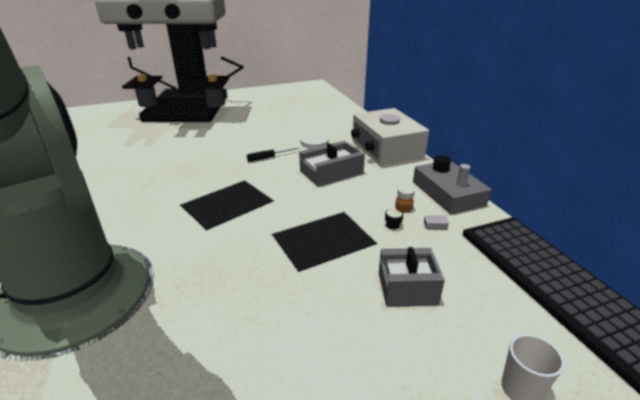

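View pics/wrist0.png

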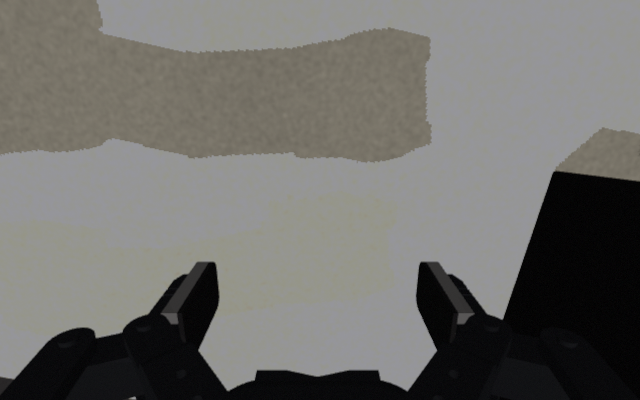

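```bash
python3 - <<'E'
from h import *
f=bot.grab_frame("scene")
print("tcp proj",proj(f,[.139,-.609,.195]))
P=lambda n,ps,z:[print(n,p,np.round(ray(f,p,z),3)) for p in ps]
P("mat big",[(312,196),(400,232),(368,272),(276,235)],.003)
P("mat far",[(302,125),(380,137),(365,169),(284,154)],.003)
P("longbox top",[(446,142),(517,157),(507,207),(428,183)],.062)
P("short top",[(320,276),(358,313),(312,342),(272,300)],.062)
P("blackthing",[(35,398),(70,376),(108,400)],.003)
w=bot.grab_frame("wrist")
for p in [(555,171),(605,127),(640,182),(503,315)]: print("wrist",p,np.round(ray(w,p,.0),3),np.round(ray(w,p,.06),3), proj(f,ray(w,p,0.003)))
for th in ["mat","short_lid","long_lid"]:
    for r in bot.trace(w,th): print(th,r["score"],r["point"],r["region"].sum())
cv2.imwrite("pics/crop1.png",cv2.resize(f["pixels"][110:220,400:540],None,fx=5,fy=5,interpolation=cv2.INTER_CUBIC))
E
```

```text
tcp proj [-212.55382885  262.40526238]
mat big (312, 196) [0.401 0.034 0.003]
mat big (400, 232) [0.592 0.052 0.003]
mat big (368, 272) [ 0.597 -0.066  0.003]
mat big (276, 235) [ 0.417 -0.093  0.003]
mat far (302, 125) [0.22  0.23  0.003]
mat far (380, 137) [0.396 0.302 0.003]
mat far (365, 169) [0.436 0.175 0.003]
mat far (284, 154) [0.264 0.11  0.003]
longbox top (446, 142) [0.558 0.291 0.062]
longbox top (517, 157) [0.696 0.332 0.062]
longbox top (507, 207) [0.736 0.168 0.062]
longbox top (428, 183) [0.592 0.143 0.062]
short top (320, 276) [ 0.567 -0.163  0.062]
short top (358, 313) [ 0.65  -0.184  0.062]
short top (312, 342) [ 0.627 -0.26   0.062]
short top (272, 300) [ 0.539 -0.241  0.062]
blackthing (35, 398) [ 0.365 -0.518  0.003]
blackthing (70, 376) [ 0.373 -0.472  0.003]
blackthing (108, 400) [ 0.443 -0.462  0.003]
wrist (555, 171) [ 0.188 -0.869  0.   ] [ 0.193 -0.825  0.06 ] [-387.65352318  560.1204596 ]
wrist (605, 127) [ 0.245 -0.901  0.   ] [ 0.24  -0.851  0.06 ] [-429.04654157  636.76330051]
wrist (640, 182) [ 0.198 -0.968  0.   ] [ 0.201 -0.907  0.06 ] [-552.21767567  675.27439538]
wrist (503, 315) [-0.001 -0.885  0.   ] [ 0.033 -0.838  0.06 ] [-432.66435922  456.47617449]
```

View pics/crop1.png

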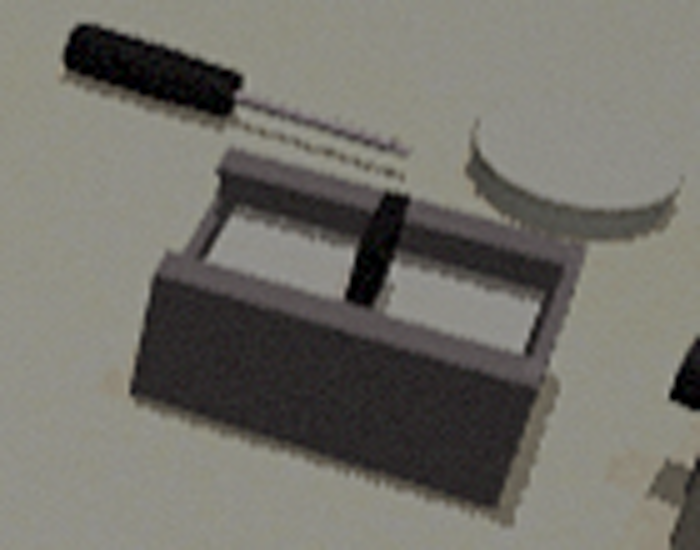

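Two mat-like sheets are in view: scene px (334,237) and (334,147). A dark thing at scene (70,390) and a dark shape at the right of the wrist view may also be look-alikes, lying farther right. I'll move the wrist camera over to check them.

```bash
python3 -m handwheel '[[0.4,0,-1,0,0,0],[0.8,0,-1,0,0,0],[1,0,-1,0,0,0],[1,0,-1,0,0,0],[1,0,-1,0,0,0],[1,0,-1,0,0,0],[1,0,-0.5,0,0,0],[0,0,0,0,0,0]]' -1; python3 - <<'E'
from h import *
f=bot.grab_frame("wrist"); cv2.imwrite("pics/w1.png",f["pixels"])
for r in bot.trace(f,"mat"): print(r["score"],r["point"],r["region"].sum(),ray(f,r["point"],.003))
E
```

```text
clock: 1.8
position: [0.292, -0.5744, 0.3589]
tool_rot: [3.141, -0.001, 0.227]
force: [-0.5, -0.0, -1.6]
grip_width: 0.0856
```

View pics/w1.png

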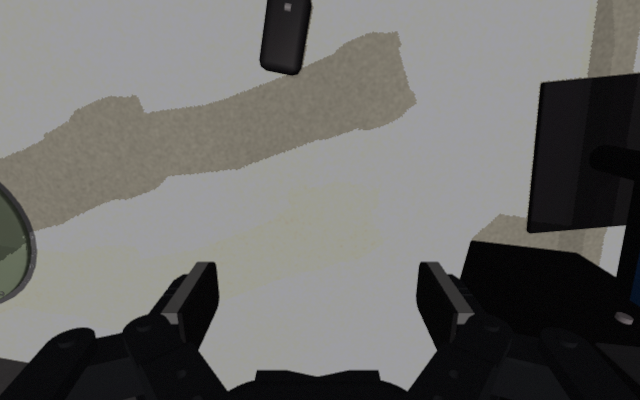

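The thing at wrist (287,30) is a rounded device like a mouse. The dark shapes at (590,150) and (560,280) belong to a tall instrument or screen. Neither is a flat mat. I still have to look at the unseen front-right area.

```bash
python3 -m handwheel '[[1,0,-0.5,0,0,0],[1,0,0,0,0,0],[1,0,0,0,0,0],[1,0,0,0,0,0],[1,0,0,0,0,0],[1,0,0,0,0,0],[1,0,0,0,0,0],[0,0,0,0,0,0]]' -1; python3 - <<'E'
from h import *
f=bot.grab_frame("wrist"); cv2.imwrite("pics/w2.png",f["pixels"])
for p in [(0,0),(640,0),(640,250),(0,250)]: print(ray(f,p,0))
E
```

```text
clock: 2.9
position: [0.4632, -0.5348, 0.3699]
tool_rot: [-3.14, -0.0, 0.227]
force: [-0.2, -0.3, 0.0]
grip_width: 0.0853
[ 0.55497231 -0.05342923  0.        ]
[ 0.75801462 -0.93412699  0.        ]
[ 0.40390067 -1.13000408  0.        ]
[ 0.1510589  -0.03424765  0.        ]
```

View pics/w2.png

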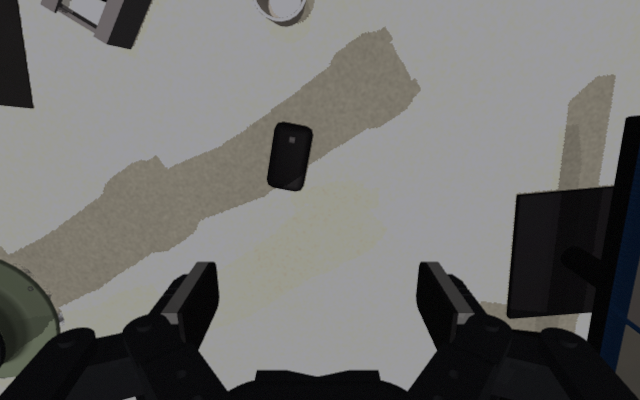

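```bash
python3 - <<'E'
from h import *
f=bot.grab_frame("scene")
for p in [(445,141),(516,159),(508,187),(432,162)]: print(np.round(ray(f,p,.062),3))
print("rib top",[np.round(ray(f,p,.082),3) for p in [(480,149.5),(472.5,169)]])
c=f["pixels"]
for n in ["scene","side"]:
  f=bot.grab_frame(n)
  for r in bot.trace(f,"mat"):
    m=r["region"].astype(np.uint8); cs,_=cv2.findContours(m,0,1); k=max(cs,key=cv2.contourArea)
    pts=np.array([ray(f,p[0],.003)[:2] for p in k],np.float32); print(n,r["score"],r["point"],cv2.minAreaRect(pts))
E
```

```text
[0.555 0.294 0.062]
[0.697 0.323 0.062]
[0.717 0.225 0.062]
[0.567 0.208 0.062]
rib top [array([0.634, 0.279, 0.082]), array([0.648, 0.208, 0.082])]
scene 0.77 [336.6, 237.5] ((0.5018352270126343, -0.018581368029117584), (0.19144120812416077, 0.1424856334924698), 7.275075912475586)
scene 0.68 [335.8, 148.1] ((0.33094871044158936, 0.20177888870239258), (0.1912681609392166, 0.14666563272476196), 21.115341186523438)
side 0.89 [323.2, 240.3] ((0.49750953912734985, -0.01878916472196579), (0.1896200329065323, 0.14390486478805542), 7.346619606018066)
side 0.77 [224.1, 203.5] ((0.32516783475875854, 0.20448878407478333), (0.19033214449882507, 0.14375780522823334), 20.677350997924805)
```

The only mats are scene (334,237) at world (0.50,-0.02) and scene (334,147) at (0.33,0.20). The first lies farther to the right, so it is the target. The long box is at scene (470,175), with its low lip on its left end. Now I'll move towards the box.

```bash
R='x'; python3 -m handwheel '[[0.4,-1,0,0,0,0],[0.4,-1,0,0,0,0],[0.4,-1,0,0,0,0],[0.4,-1,0,0,0,0],[0.4,-1,0,0,0,0],[0.4,-1,0,0,0,0],[0.4,-1,0,0,0,0],[0.4,-1,0,0,0,0]]' -1; python3 -m handwheel '[[0.5,-1,0,0,0,0],[0.5,-1,0,0,0,0],[0.5,-1,0,0,0,0],[0.5,-1,0,0,0,0],[0.5,-1,0,0,0,0],[0.5,-1,0,0,0,0],[0.5,-1,0,0,0,0],[0.5,-1,0,0,0,0]]' -1; python3 -c "
from h import *
o=bot.observe();print(np.round(o['qpos'],2),o['position'],o['tool_rot'])
f=bot.grab_frame('scene')
for p in [(414,120),(447,130),(482,141)]: print(ray(f,p,.01))"
```

```text
clock: 4.2
position: [0.4938, -0.3229, 0.3711]
tool_rot: [3.141, -0.0, 0.223]
force: [-0.5, 1.4, -0.1]
grip_width: 0.0853
clock: 5.2
position: [0.5472, -0.1058, 0.3711]
tool_rot: [3.141, -0.001, 0.223]
force: [-0.5, 0.3, -0.4]
grip_width: 0.0854
[ 0.28  0.29 -0.26  1.51  0.07  1.35 -1.33] [ 0.54718244 -0.10576724  0.37105853] [ 3.14122466e+00 -5.01351597e-04  2.22894052e-01]
[0.42705173 0.40979797 0.01      ]
[0.51092939 0.41873057 0.01      ]
[0.59580764 0.4261257  0.01      ]
```

```bash
python3 -m handwheel '[[0.5,-1,0,0,0,0],[0.5,-1,0,0,0,0],[0.5,-1,0,0,0,0],[0.5,-1,0,0,0,0],[0.5,-1,0,0,0,0],[0.5,-1,0,0,0,0],[0.5,-1,0,0,0,0],[0.5,-1,0,0,0,0]]' -1; python3 -m handwheel '[[0,0,0,0,0,-0.029],[0,0,0,0,0,-0.029],[0,0,0,0,0,-0.029],[0,0,0,0,0,-0.029],[0,0,0,0,0,-0.029],[0,0,0,0,0,-0.029],[0,0,0,0,0,-0.029],[0,0,0,0,0,-0.029]]' -1; python3 -c "
from h import *
o=bot.observe();print(np.round(o['qpos'],2),o['position'],o['tool_rot'])
f=bot.grab_frame('wrist');cv2.imwrite('pics/w3.png',f['pixels'])"
```

```text
clock: 6.25
position: [0.6006, 0.1112, 0.371]
tool_rot: [3.141, -0.0, 0.223]
force: [0.2, -0.4, -0.3]
grip_width: 0.0851
clock: 7.25
position: [0.6004, 0.1103, 0.3709]
tool_rot: [3.141, 0.0, 1.687]
force: [0.4, 0.5, 0.2]
grip_width: 0.0854
[ 0.13  0.43 -0.62  1.36  0.25  1.43 -0.37] [0.60036285 0.11029465 0.37094431] [3.14125389e+00 3.12482620e-04 1.68654072e+00]
```

View pics/w3.png

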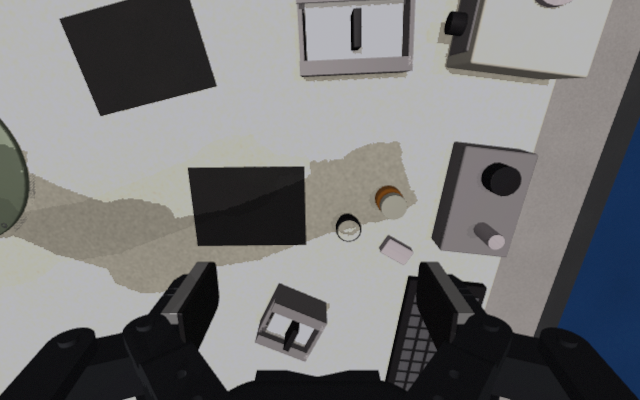

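```bash
python3 -m handwheel '[[1,-0.5,1,0,0,0],[1,-0.5,1,0,0,0],[0.4,-0.5,1,0,0,0],[0,0,0,0,0,0]]' -1;  python3 -c "
from h import *
f=bot.grab_frame('wrist');cv2.imwrite('pics/w4.png',f['pixels'])
for th in ['long_lid','long_box','mat']:
  for r in bot.trace(f,th):
    m=r['region'].astype(np.uint8); cs,_=cv2.findContours(m,0,1); k=max(cs,key=cv2.contourArea)
    pts=np.array([ray(f,p[0],dict(long_lid=.042,long_box=.062,mat=.003)[th])[:2] for p in k],np.float32); print(th,r['score'],r['point'],cv2.minAreaRect(pts))
cv2.imwrite('pics/w4c.png',cv2.resize(f['pixels'][40:200,260:460],None,fx=4,fy=4))
"
```

```text
clock: 7.8
position: [0.5555, 0.1663, 0.295]
tool_rot: [-3.14, 0.001, 1.68]
force: [0.1, -0.5, 0.0]
grip_width: 0.0857
long_lid 0.61 [392.2, 77.6] ((0.6318206191062927, 0.2660401165485382), (0.1291850358247757, 0.07054191082715988), 9.121810913085938)
long_box 0.95 [399.1, 39.3] ((0.6310243606567383, 0.2661557197570801), (0.15333016216754913, 0.10525353997945786), 9.323493957519531)
mat 0.93 [266.9, 256.1] ((0.499158650636673, -0.012396328151226044), (0.19151753187179565, 0.14150629937648773), 7.069179534912109)
mat 0.9 [148.4, 96.4] ((0.3268994688987732, 0.20820310711860657), (0.19088347256183624, 0.14017432928085327), 20.44248390197754)
```

View pics/w4.png

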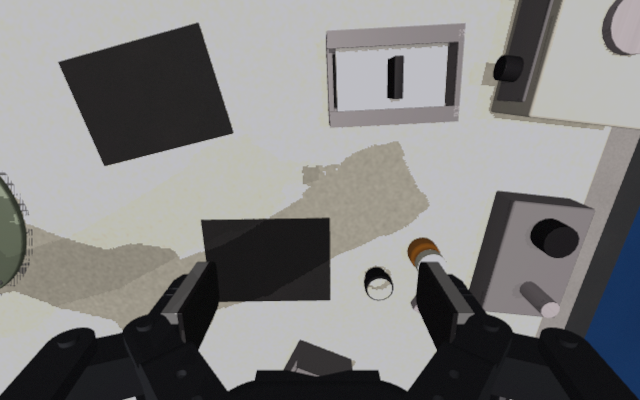

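View pics/w4c.png

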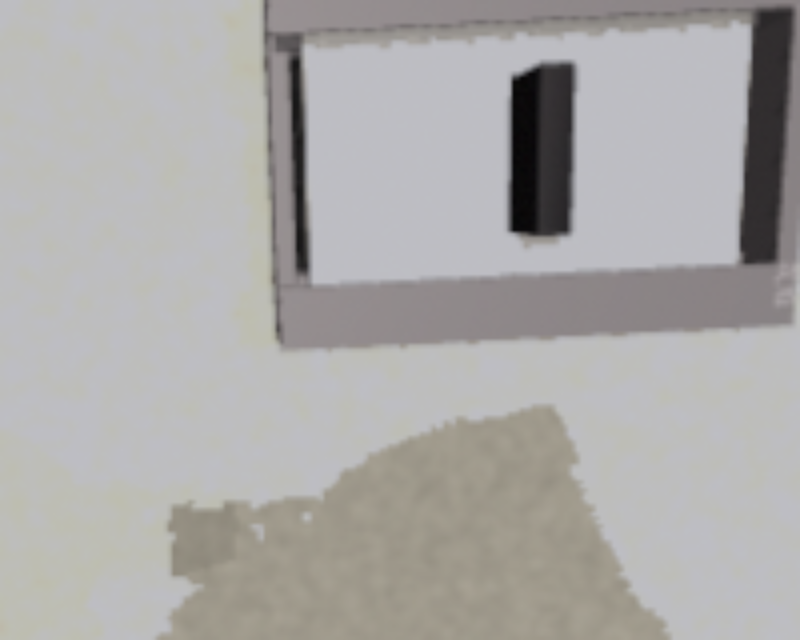

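The crop confirms it: at wrist (395,78) is the 150 mm box with the low lip on its left (-x) end and the closed wall on the right. I'll work out the grasp.

```bash
cat >> h.py <<'E'
from scipy.spatial.transform import Rotation as Ro
def togo(t,yaw=None):
    o=bot.observe(); R=Ro.from_euler('xyz',o['tool_rot']).as_matrix()
    d=R.T@(np.array(t)-o['position'])/.025
    print("pos",np.round(o['position'],4),"rot",np.round(o['tool_rot'],4),"units",np.round(d,2))
    if yaw is not None: print("rz",-(yaw-o['tool_rot'][2])/(2*np.pi))
E
python3 -c "
from h import *
f=bot.grab_frame('wrist')
for p in [(399,77),(397.5+1,56),(399,98)]: print(ray(f,p,.082))
togo([.632,.265,.14],1.733)"
```

```text
[0.63541469 0.26535551 0.082     ]
[0.63109905 0.28597292 0.082     ]
[0.63933981 0.24393918 0.082     ]
pos [0.5573 0.166  0.2966] rot [ 3.1402e+00 -2.0000e-04  1.6796e+00] units [3.61 3.39 6.27]
rz -0.008499488401864964
```

```bash
python3 -m handwheel '[[0.7,0.7,0.8,0,0,-0.0085],[0.7,0.7,1,0,0,0],[0.7,0.7,1,0,0,0],[0.7,0.7,1,0,0,0],[0.7,0.6,1,0,0,0],[0,0,0.8,0,0,0],[0,0,0,0,0,0]]' -0.3;  python3 -c "
from h import *
f=bot.grab_frame('wrist');cv2.imwrite('pics/w5.png',f['pixels'])
for th in ['long_lid','long_box']:
  for r in bot.trace(f,th):
    m=r['region'].astype(np.uint8); cs,_=cv2.findContours(m,0,1); k=max(cs,key=cv2.contourArea)
    pts=np.array([ray(f,p[0],dict(long_lid=.042,long_box=.062,mat=.003)[th])[:2] for p in k],np.float32); print(th,r['score'],r['point'],cv2.minAreaRect(pts))
print(proj(f,[.6334,.265,.082]))
togo([.633,.265,.054],1.733)
"
```

```text
clock: 8.93
position: [0.6267, 0.2648, 0.1546]
tool_rot: [-3.14, 0.001, 1.734]
force: [-0.5, -1.0, -0.2]
grip_width: 0.0556
long_lid 0.74 [325.2, 186.6] ((0.6327166557312012, 0.2614254057407379), (0.129155695438385, 0.0710827112197876), 9.132040023803711)
long_lid 0.33 [178.3, 371.7] ((0.5117064714431763, 0.01524750143289566), (0.03865393251180649, 0.034345902502536774), 9.482193946838379)
long_box 0.7 [331.4, 145.3] ((0.6321062445640564, 0.26851311326026917), (0.151353657245636, 0.10974565893411636), 9.367304801940918)
[326.29656824 197.63780691]
pos [0.6276 0.2653 0.1571] rot [ 3.1401e+00 -1.0000e-04  1.7338e+00] units [-0.05  0.2   4.12]
rz 0.00013327000663720552
```

View pics/w5.png

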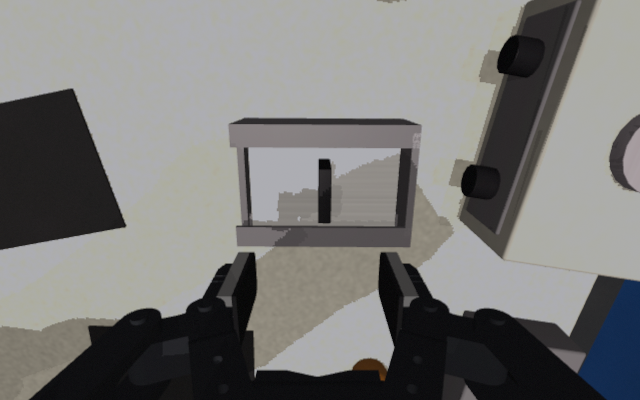

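The rib top at about (325,193) agrees with the predicted (326,198), so the tool is centred. Now I'll descend.

```bash
python3 -m handwheel '[[-0.05,0.2,0.8,0,0,0],[0,0,1,0,0,0],[0,0,1,0,0,0],[0,0,0.7,0,0,0],[0,0,0.3,0,0,0],[0,0,0.27,0,0,0],[0,0,0,0,0,0]]' -0.3;  python3 -c "
from h import *
f=bot.grab_frame('wrist');cv2.imwrite('pics/w6.png',f['pixels'])
togo([.633,.265,.054],1.733)
print(bot.observe()['force'])"
```

```text
clock: 9.95
position: [0.6323, 0.2655, 0.054]
tool_rot: [3.142, -0.0, 1.735]
force: [-0.7, -0.4, -0.3]
grip_width: 0.0556
pos [0.6324 0.2656 0.0544] rot [ 3.1410e+00 -2.0000e-04  1.7348e+00] units [-0.03  0.02  0.02]
rz 0.00029381436598695953
[ 0.66853158 -0.04784617 -0.06335628]
```

View pics/w6.png

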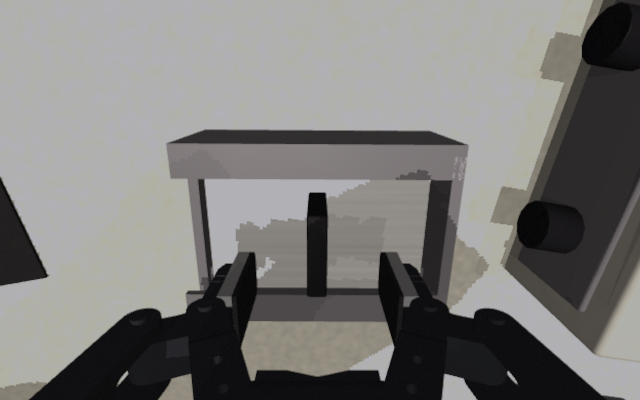

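```bash
python3 -c "
from h import *
f=bot.grab_frame('wrist')
a=1.735-np.pi/2;u=np.array([np.cos(a),np.sin(a),0]);v=np.array([-np.sin(a),np.cos(a),0]);c=np.array([.6324,.2656,0])
for s in (-.022,0,.022): print('rib top',s,proj(f,c+v*s+[0,0,.082]))
for s in (-.011,.011):
  for w in (-.0278,.0278): print('pad tip',s,w,proj(f,c+v*s+u*w+[0,0,.06]))
cv2.imwrite('pics/w6c.png',cv2.resize(f['pixels'][170:340,180:460],None,fx=2.8,fy=2.8))"
```

```text
rib top -0.022 [317.54305426 297.59065905]
rib top 0 [317.5534146  258.41084729]
rib top 0.022 [317.56464522 215.93989503]
pad tip -0.011 -0.0278 [267.49332709 257.59522161]
pad tip -0.011 0.0278 [367.467832   257.55928792]
pad tip 0.011 -0.0278 [265.67774386 220.6941816 ]
pad tip 0.011 0.0278 [369.29731605 220.66273467]
```

View pics/w6c.png

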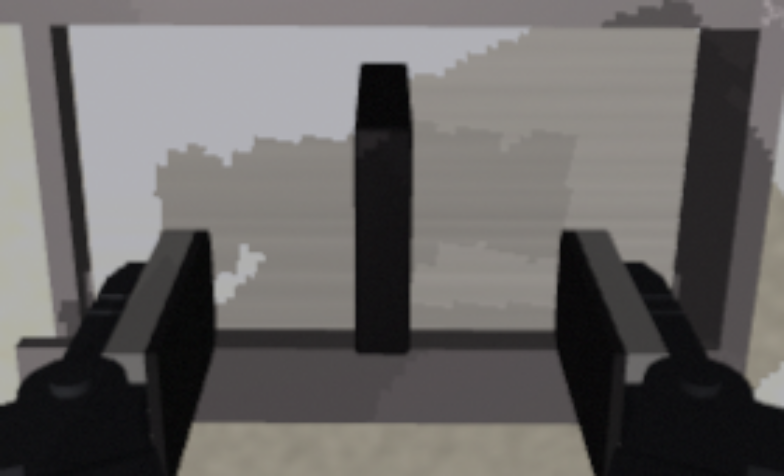

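The rib top spans rows 216–296 at column 316.5; I predicted 216–298 at 317.5. The grasp is centred, so I'll close.

```bash
python3 -m handwheel '[[0,0,0,0,0,0],[0,0,0,0,0,0],[0,0,0,0,0,0],[0,0,0,0,0,0],[0,0,0,0,0,0],[0,0,0,0,0,0]]' 1 60; python3 -m handwheel '[[0,0,-0.15,0,0,0],[0,0,-0.15,0,0,0],[0,0,-0.1,0,0,0],[0,0,-0.04,0,0,0],[0,0,0,0,0,0],[0,0,0,0,0,0]]' ;  python3 -c "
from h import *
f=bot.grab_frame('wrist');cv2.imwrite('pics/w7.png',f['pixels'])
f=bot.grab_frame('scene');cv2.imwrite('pics/s7.png',cv2.resize(f['pixels'][60:260,350:640],None,fx=2.7,fy=2.7))
print(bot.observe()['force'],bot.observe()['moment'])"
```

```text
clock: 10.8
position: [0.6322, 0.2655, 0.054]
tool_rot: [-3.142, -0.0, 1.735]
force: [-0.3, 0.3, 0.6]
grip_width: -0.0001
clock: 11.55
position: [0.6321, 0.2654, 0.0648]
tool_rot: [-3.141, 0.0, 1.735]
force: [0.6, -1.1, 0.6]
grip_width: 0.0001
[ 0.40783884 -0.71417657 -0.63687045] [ 0.0478324   0.05932614 -0.00805959]
```

View pics/w7.png

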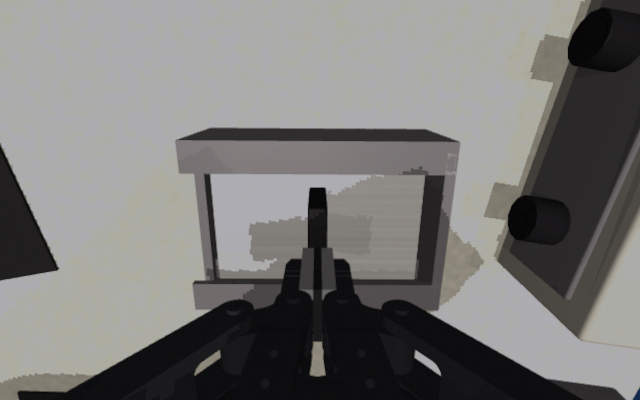

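View pics/s7.png

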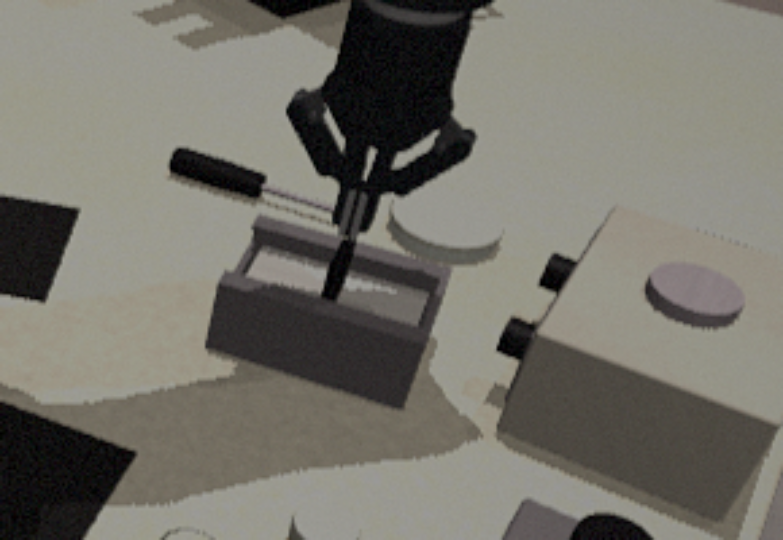

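The fingers met at width 0, so they closed above the rib rather than on it. In the scene crop the tips at (345,235) sit just at the rib's top. I'll compare where the TCP should appear with where the tips actually are.

```bash
python3 -c "
from h import *
p=bot.observe()['position']; print(p)
for n in ['scene','side','wrist']:
  f=bot.grab_frame(n); q=proj(f,p); q2=proj(f,p+[0,0,.04]); print(n,q,q2, 'ribtop',proj(f,[.6324,.2656,.082]))
  im=f['pixels'].copy(); 
  big=cv2.resize(im,None,fx=4,fy=4)
  for a,c in ((q,(0,0,255)),(q2,(0,255,0))): cv2.circle(big,(int(a[0]*4),int(a[1]*4)),5,c,-1)
  x,y=int(q[0]*4),int(q[1]*4); cv2.imwrite('pics/t_%s.png'%n,big[max(0,y-260):y+200,max(0,x-260):x+260])
"; python3 -c "
import cv2,numpy as np
a=cv2.imread('pics/t_scene.png');b=cv2.imread('pics/t_side.png');h=min(len(a),len(b))
cv2.imwrite('pics/tt.png',cv2.resize(np.hstack([a[:h],b[:h]]),None,fx=.76,fy=.76))"
```

```text
[0.63214777 0.26545157 0.06484839]
scene [474.4886515  159.38185964] [479.20956576 142.61415376] ribtop [476.63112302 152.3177297 ]
side [331.7060207  150.70763753] [331.94163584 137.25890114] ribtop [331.87063697 144.96995131]
wrist [317.47794823 235.28329874] [317.54705685 271.34132794] ribtop [318.03487419 248.65527941]
```

View pics/tt.png

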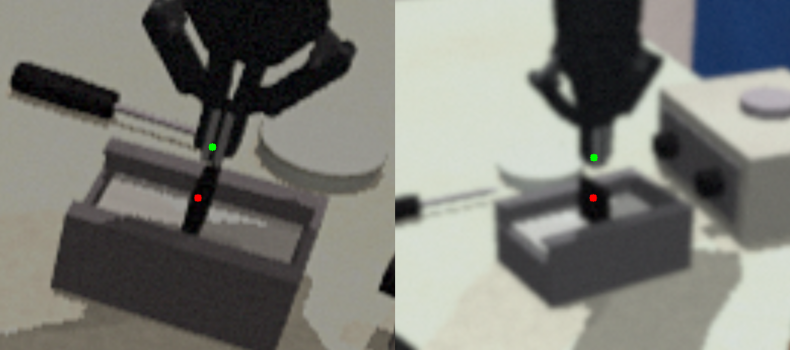

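The red dot marks the reported TCP and the green dot a point 40 mm above it. In both cameras the real fingertips end about 8 mm below green, so the tips sit about 32 mm above the reported TCP. The hand closed just over the rib and nothing has moved. I'll reopen, go lower by that amount and check before closing.

```bash
python3 -m handwheel '[[0,0,0,0,0,0],[0,0,0,0,0,0],[0,0,0,0,0,0],[0,0,0,0,0,0]]' -0.3 60; python3 -m handwheel '[[0,0,0.5,0,0,0],[0,0,0.5,0,0,0],[0,0,0.4,0,0,0],[0,0,0.14,0,0,0],[0,0,0,0,0,0]]' ;  python3 -c "
from h import *
p=bot.observe()['position']; print(p,bot.observe()['force'])
o=[]
for n in ['scene','side','wrist']:
  f=bot.grab_frame(n); q=proj(f,p+[0,0,.03]); q2=proj(f,p+[0,0,.06])
  big=cv2.resize(f['pixels'],None,fx=4,fy=4)
  x,y=int(q[0]*4),int(q[1]*4)
  if n!='wrist': o.append(big[max(0,y-240):y+200,x-260:x+260])
  else: cv2.imwrite('pics/t2w.png',f['pixels'])
cv2.imwrite('pics/t2.png',cv2.resize(np.hstack(o),None,fx=.76,fy=.76))
"
```

```text
clock: 12.3
position: [0.6322, 0.2654, 0.065]
tool_rot: [-3.142, 0.0, 1.735]
force: [0.2, -0.1, 0.0]
grip_width: 0.0558
clock: 12.92
position: [0.6321, 0.2655, 0.0262]
tool_rot: [-3.141, -0.0, 1.735]
force: [-0.2, -0.6, 1.1]
grip_width: 0.0551
[0.63211842 0.26552111 0.02623489] [-0.21387607 -0.60264147  1.1147941 ]
```

View pics/t2.png

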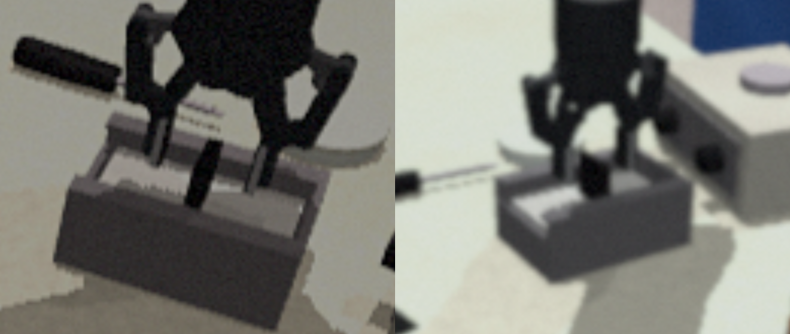

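View pics/t2w.png

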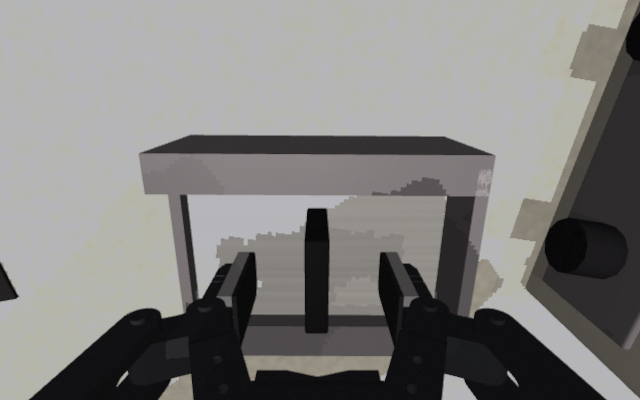

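The fingers straddle the rib on both sides and the contact force is near zero. Closing.

```bash
python3 -m handwheel '[[0,0,0,0,0,0],[0,0,0,0,0,0],[0,0,0,0,0,0],[0,0,0,0,0,0]]' 1 60; python3 -c "
from h import *
p=bot.observe()['position']; print(p,bot.observe()['force'])
o=[]
for n in ['scene','side']:
  f=bot.grab_frame(n); q=proj(f,p+[0,0,.03])
  big=cv2.resize(f['pixels'],None,fx=4,fy=4)
  x,y=int(q[0]*4),int(q[1]*4)
  o.append(big[max(0,y-240):y+200,x-260:x+260])
cv2.imwrite('pics/t3.png',cv2.resize(np.hstack(o),None,fx=.76,fy=.76))
"
```

```text
clock: 13.58
position: [0.6324, 0.2656, 0.0268]
tool_rot: [3.141, -0.0, 1.735]
force: [-0.7, -0.9, 4.5]
grip_width: 0.0089
[0.63238067 0.2655524  0.02678922] [-0.65545953 -0.89830214  4.54391657]
```

View pics/t3.png

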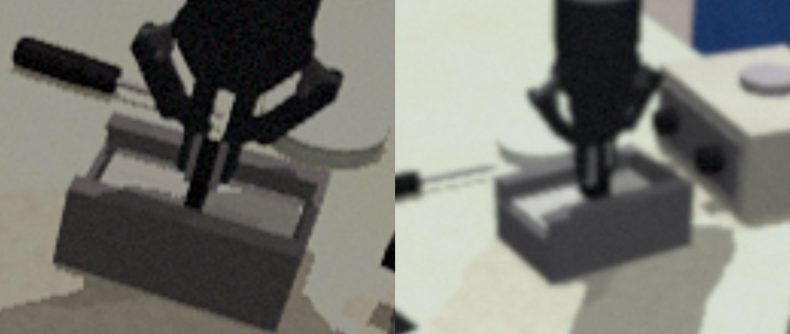

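```bash
python3 -m handwheel '[[0,0,-0.12,0,0,0],[0,0,-0.14,0,0,0],[0,0,-0.12,0,0,0],[0,0,-0.06,0,0,0],[0,0,0,0,0,0]]'; python3 -c "
from h import *
o=bot.observe(); print(o['position'],o['force'],o['moment'],o['grip_width'])
p=o['position'];o=[]
for n in ['scene','side','wrist']:
  f=bot.grab_frame(n); q=proj(f,p+[0,0,.03])
  if n=='wrist': cv2.imwrite('pics/t4w.png',f['pixels']);continue
  big=cv2.resize(f['pixels'],None,fx=4,fy=4)
  x,y=int(q[0]*4),int(q[1]*4)
  o.append(big[max(0,y-240):y+200,x-260:x+260])
cv2.imwrite('pics/t4.png',cv2.resize(np.hstack(o),None,fx=.76,fy=.76))
"
```

```text
clock: 14.3
position: [0.6323, 0.2654, 0.0375]
tool_rot: [3.141, -0.0, 1.735]
force: [0.2, 0.3, -1.3]
grip_width: 0.0084
[0.63225994 0.26544396 0.0375417 ] [ 0.21256657  0.30207549 -1.3046876 ] [-0.02735368  0.03176816  0.02211169] 0.008399823740707708
```

View pics/t4.png

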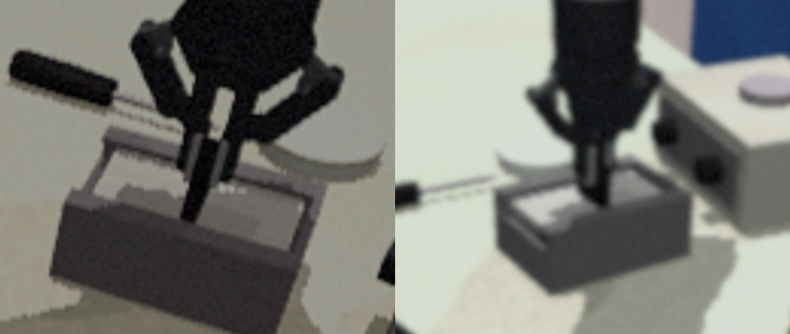

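View pics/t4w.png

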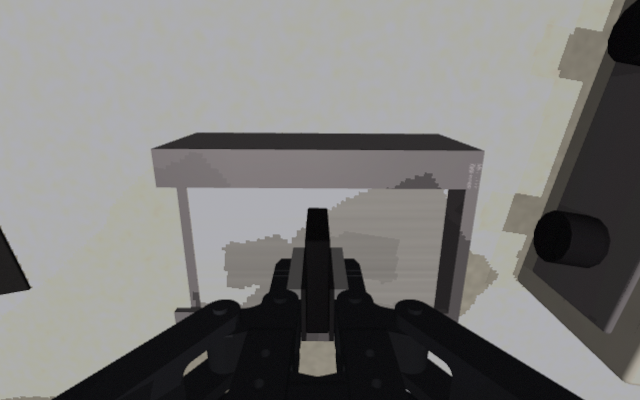

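The lid has risen about 11 mm on the rib, with force −1.3 N and its end now above the lip. I'll slide it out along the box's −x, which is tool −y.

```bash
python3 -m handwheel '[[0,-0.3,0,0,0,0],[0,-0.5,0,0,0,0],[0,-0.5,0,0,0,0],[0,-0.5,0,0,0,0],[0,0,0,0,0,0]]'; python3 -c "
from h import *
o=bot.observe(); print(o['position'],o['force'],o['moment'],o['grip_width'])
f=bot.grab_frame('wrist'); cv2.imwrite('pics/t5w.png',f['pixels'])
"
```

```text
clock: 15.08
position: [0.587, 0.258, 0.0377]
tool_rot: [-3.141, 0.0, 1.735]
force: [0.5, 0.4, -2.0]
grip_width: 0.0086
[0.58700686 0.25803254 0.03771617] [ 0.52695896  0.41152196 -2.04933237] [ 0.0759327  -0.05168461  0.004006  ] 0.00858771472132365
```

View pics/t5w.png

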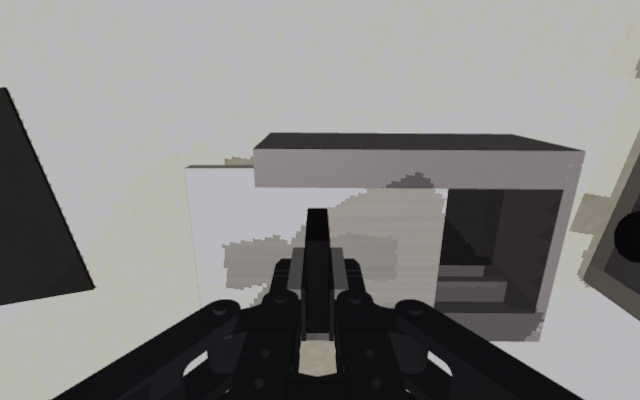

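The plate is coming out freely over the lip, with the forces near zero. I'll continue until it is clear.

```bash
python3 -m handwheel '[[0,-0.7,0,0,0,0],[0,-0.8,0,0,0,0],[0,-0.8,0,0,0,0],[0,-0.8,0,0,0,0],[0,-0.8,0,0,0,0],[0,-0.7,0,0,0,0],[0,-0.3,0,0,0,0],[0,0,0,0,0,0]]'; python3 -c "
from h import *
o=bot.observe(); print(o['position'],o['force'],o['moment'],o['grip_width'])
togo([.5,-.017,.11],np.radians(90+7.2))
f=bot.grab_frame('wrist'); cv2.imwrite('pics/t6w.png',f['pixels'])
"
```

```text
clock: 16.12
position: [0.4674, 0.2383, 0.0376]
tool_rot: [3.141, -0.0, 1.735]
force: [-0.3, -0.1, -2.1]
grip_width: 0.0086
[0.46735193 0.23827254 0.03760861] [-0.26541067 -0.08138372 -2.1254019 ] [ 0.02655096 -0.01966152 -0.00750796] 0.008614050873809617
pos [0.4674 0.2383 0.0376] rot [ 3.1411e+00 -1.0000e-04  1.7350e+00] units [-10.29  -0.38  -2.9 ]
rz 0.006130853450735442
```

View pics/t6w.png

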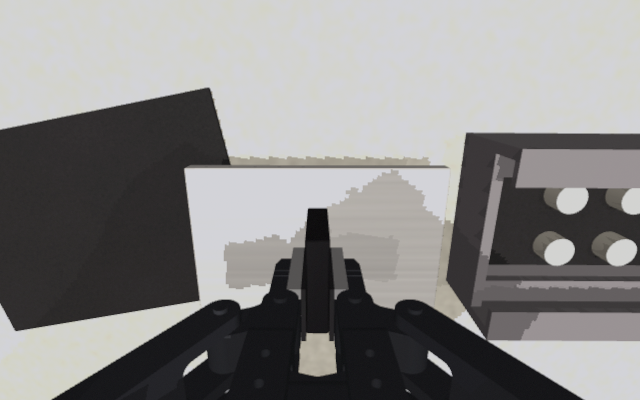

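The lid is fully out: the gap to the lip shows at column 450, and the box interior is visible. Next I'll carry it over the mat.

```bash
python3 -m handwheel '[[-0.5,0,-0.4,0,0,0],[-1,0,-0.4,0,0,0],[-1,0,0,0,0,0],[-1,0,0,0,0,0],[-1,0,0,0,0,0],[-1,0,0,0,0,0],[-1,0,0,0,0,0],[-1,0,0,0,0,0]]'; python3 -m handwheel '[[-1,0,0,0,0,0.006],[-1,0,0,0,0,0],[-0.5,0,0,0,0,0],[-0.2,0,0,0,0,0],[0,0,0,0,0,0]]'; python3 -c "
from h import *
o=bot.observe(); print(o['force'],o['grip_width'])
togo([.4995,-.017,.015],np.radians(90+7.2))
f=bot.grab_frame('wrist'); cv2.imwrite('pics/t7w.png',f['pixels'])
f=bot.grab_frame('scene'); cv2.imwrite('pics/t7s.png',cv2.resize(f['pixels'][100:330,220:500],None,fx=2.7,fy=2.7))
f=bot.grab_frame('side'); cv2.imwrite('pics/t7d.png',cv2.resize(f['pixels'][100:330,180:460],None,fx=2.7,fy=2.7))
"
```

```text
clock: 17.18
position: [0.4981, 0.0513, 0.058]
tool_rot: [3.141, 0.0, 1.734]
force: [-0.1, -0.3, -0.9]
grip_width: 0.0085
clock: 17.8
position: [0.5071, -0.0134, 0.0576]
tool_rot: [3.141, -0.0, 1.697]
force: [-0.6, 0.4, -2.3]
grip_width: 0.009
[-0.57386514  0.41181907 -2.28179549] 0.008955124953662578
pos [ 0.5071 -0.0134  0.0576] rot [ 3.1415e+00 -3.0000e-04  1.6973e+00] units [-0.11 -0.32  1.7 ]
rz 0.00013220684330623837
```

View pics/t7s.png

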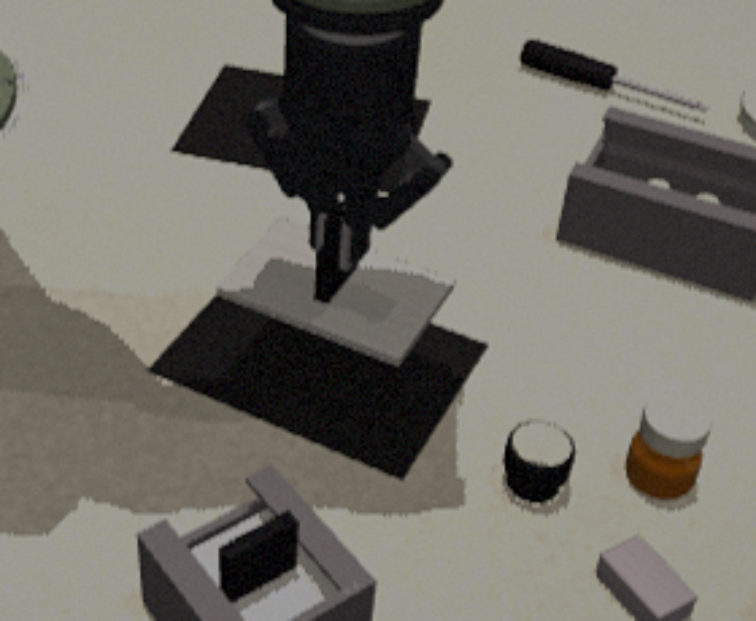

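View pics/t7d.png

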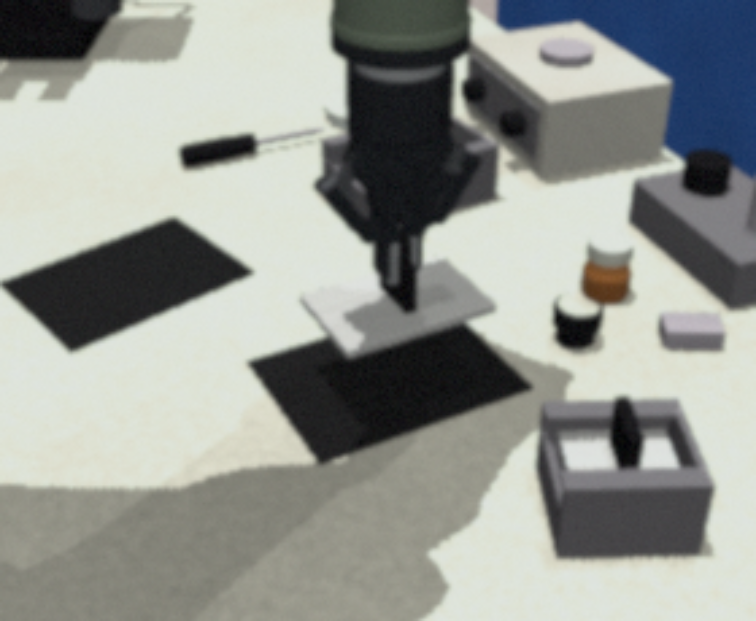

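View pics/t7w.png

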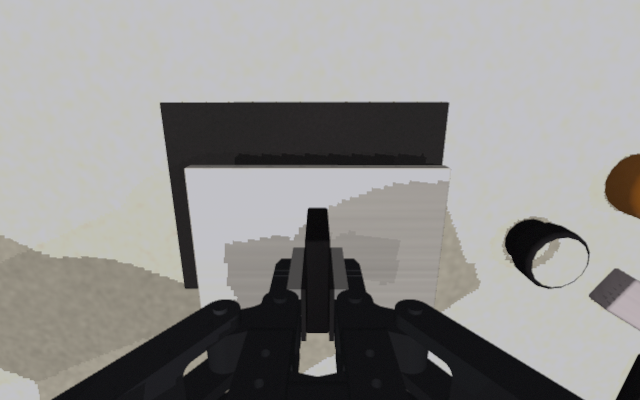

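The lid hangs flat and parallel to the mat. I'll lower it most of the way with the small correction.

```bash
python3 -m handwheel '[[-0.11,-0.32,0.4,0,0,0],[0,0,0.5,0,0,0],[0,0,0.5,0,0,0],[0,0,0.4,0,0,0],[0,0,0.15,0,0,0],[0,0,0,0,0,0]]'; python3 -c "
from h import *
o=bot.observe(); p=o['position'];print(p,o['tool_rot'],o['force'],o['grip_width'])
z=p[2]+.0072+.008   # plate top
for n in ['scene','side','wrist']:
  f=bot.grab_frame(n)
  for th in ['mat','long_lid']:
    for r in bot.trace(f,th)[:2]:
      m=r['region'].astype(np.uint8); cs,_=cv2.findContours(m,0,1); k=max(cs,key=cv2.contourArea)
      pts=np.array([ray(f,q[0],.003 if th=='mat' else z)[:2] for q in k],np.float32); print(n,th,round(r['score'],2),r['point'],cv2.minAreaRect(pts))
  if n=='side': cv2.imwrite('pics/t8d.png',cv2.resize(f['pixels'][150:290,240:410],None,fx=4,fy=4))
"
```

```text
clock: 18.7
position: [0.4994, -0.0173, 0.0085]
tool_rot: [-3.141, -0.0, 1.697]
force: [0.6, 0.1, -1.4]
grip_width: 0.0089
[ 0.49939441 -0.01731288  0.00849961] [-3.14129821e+00 -1.27421194e-04  1.69736884e+00] [ 0.57305104  0.11146126 -1.3510395 ] 0.008912718373769515
scene mat 0.8 [337.3, 248.5] ((0.5020743012428284, -0.018730923533439636), (0.18844707310199738, 0.14052465558052063), 7.3023762702941895)
scene mat 0.65 [311.2, 145.1] ((0.27689236402511597, 0.18210196495056152), (0.07870882004499435, 0.14228183031082153), 22.4279727935791)
scene long_lid 0.65 [334.9, 230.1] ((0.5042922496795654, -0.02357185259461403), (0.13084621727466583, 0.08961319923400879), 6.830987930297852)
side mat 0.84 [226.0, 202.3] ((0.32491743564605713, 0.206302672624588), (0.19423392415046692, 0.15059997141361237), 20.592235565185547)
side mat 0.57 [314.6, 248.2] ((0.4984087347984314, -0.01808980107307434), (0.1932462453842163, 0.14406101405620575), 6.902605056762695)
side long_lid 0.66 [319.9, 230.6] ((0.4977491796016693, -0.0220520980656147), (0.13372349739074707, 0.09940744936466217), 8.281980514526367)
wrist mat 0.59 [309.4, 146.2] ((0.4985187351703644, -0.012918449938297272), (0.18894265592098236, 0.13854357600212097), 7.273253440856934)
wrist long_lid 0.85 [318.1, 226.4] ((0.500089704990387, -0.022164754569530487), (0.13000109791755676, 0.09716559946537018), 7.211442470550537)
```

View pics/t8d.png

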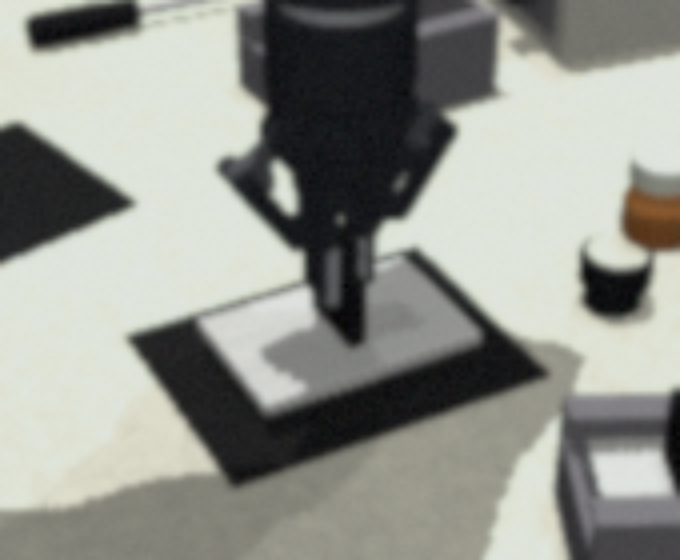

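Lid and mat centres agree to within a few mm. I'll make the slow touchdown now.

```bash
python3 -m handwheel '[[0,0,0.15,0,0,0],[0,0,0.12,0,0,0],[0,0,0.06,0,0,0],[0,0,0.04,0,0,0],[0,0,0,0,0,0]]'; python3 -m handwheel '[[0,0,0.04,0,0,0],[0,0,0.03,0,0,0],[0,0,0,0,0,0]]'
```

```text
clock: 19.77
position: [0.4994, -0.0174, -0.0006]
tool_rot: [-3.142, -0.0, 1.697]
force: [0.5, 0.9, -1.8]
grip_width: 0.0086
clock: 20.15
position: [0.4994, -0.0175, -0.0023]
tool_rot: [-3.142, -0.0, 1.697]
force: [-0.3, -0.4, -1.7]
grip_width: 0.0084
```

```bash
python3 -m handwheel '[[0,0,0.03,0,0,0],[0,0,0,0,0,0]]'
```

```text
clock: 20.4
position: [0.4994, -0.0174, -0.0031]
tool_rot: [-3.142, -0.0, 1.697]
force: [-0.2, -0.4, -2.2]
grip_width: 0.0084
```

```bash
python3 -m handwheel '[[0,0,0.03,0,0,0],[0,0,0,0,0,0]]'
```

```text
clock: 20.65
position: [0.4994, -0.0174, -0.0038]
tool_rot: [-3.142, -0.0, 1.697]
force: [-0.2, -0.9, -2.1]
grip_width: 0.0086
```

```bash
python3 -m handwheel '[[0,0,0.03,0,0,0],[0,0,0,0,0,0]]'
```

```text
clock: 20.9
position: [0.4995, -0.0174, -0.0043]
tool_rot: [3.141, 0.0, 1.697]
force: [-1.9, -0.1, 5.8]
grip_width: 0.0088
```

Contact came at 5.8 N, at the predicted height (−0.004). I'll release, then rise straight up.

```bash
python3 -m handwheel '[[0,0,0,0,0,0],[0,0,0,0,0,0],[0,0,0,0,0,0],[0,0,0,0,0,0],[0,0,0,0,0,0]]' -0.3 20; python3 -c "
from h import *
f=bot.grab_frame('side'); cv2.imwrite('pics/t9d.png',cv2.resize(f['pixels'][150:290,240:410],None,fx=4,fy=4))"
```

```text
clock: 21.52
position: [0.4994, -0.0175, -0.0046]
tool_rot: [-3.142, -0.0, 1.697]
force: [0.7, -0.6, 0.5]
grip_width: 0.0551
```

View pics/t9d.png

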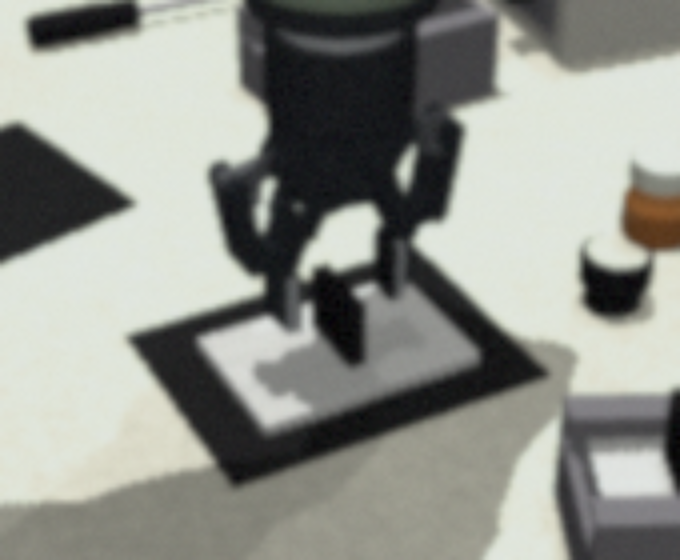

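The lid lies flat with its rib up, and the fingers are clear of the rib on both sides. I'll retract straight up.

```bash
python3 -m handwheel '[[0,0,-0.3,0,0,0],[0,0,-0.7,0,0,0],[0,0,-1,0,0,0],[0,0,-1,0,0,0],[0,0,-1,0,0,0],[0,0,-1,0,0,0],[0,0,-1,0,0,0],[0,0,0,0,0,0]]'; python3 -m handwheel '[[0,0,-1,0,0,0],[0,0,-1,0,0,0],[0,0,-1,0,0,0],[0,0,0,0,0,0],[0,0,0,0,0,0]]'; python3 -c "
from h import *
print(bot.observe()['force'])
for n in ['scene','side','wrist']:
  f=bot.grab_frame(n); cv2.imwrite('pics/f_%s.png'%n,f['pixels'])
  for th in ['mat','long_lid','short_lid']:
    for r in bot.trace(f,th)[:2]:
      m=r['region'].astype(np.uint8); cs,_=cv2.findContours(m,0,1); k=max(cs,key=cv2.contourArea)
      pts=np.array([ray(f,q[0],dict(mat=.003,long_lid=.011,short_lid=.042)[th])[:2] for q in k],np.float32); print(n,th,round(r['score'],2),r['point'],cv2.minAreaRect(pts))
"
```

```text
clock: 22.58
position: [0.5003, -0.0174, 0.148]
tool_rot: [3.138, 0.001, 1.697]
force: [0.3, 0.1, 0.3]
grip_width: 0.0555
clock: 23.2
position: [0.499, -0.0176, 0.22]
tool_rot: [-3.141, 0.0, 1.697]
force: [-0.7, -0.6, 0.2]
grip_width: 0.0548
[-0.69470835 -0.62689413  0.20659621]
scene mat 0.96 [332.7, 145.7] ((0.33110344409942627, 0.2018875777721405), (0.18903996050357819, 0.1459256261587143), 20.3948917388916)
scene mat 0.6 [335.4, 252.8] ((0.5021939277648926, -0.018663011491298676), (0.18970923125743866, 0.14025479555130005), 6.833108901977539)
scene long_lid 0.69 [338.5, 232.7] ((0.5032894611358643, -0.0153709277510643), (0.13204020261764526, 0.10815149545669556), 7.086339473724365)
scene short_lid 0.83 [316.0, 310.5] ((0.59492027759552, -0.20000675320625305), (0.06263072043657303, 0.0687711164355278), 72.26883697509766)
side mat 0.96 [228.2, 205.4] ((0.3270062804222107, 0.205112487077713), (0.18824440240859985, 0.15040110051631927), 19.028827667236328)
side mat 0.91 [319.3, 251.3] ((0.49746066331863403, -0.019025512039661407), (0.19117334485054016, 0.1441187858581543), 6.39719629
[... 156 characters left out ...]
 short_lid 0.64 [405.3, 261.7] ((0.600805401802063, -0.18110190331935883), (0.07317639887332916, 0.07688068598508835), 72.70538330078125)
wrist mat 0.68 [316.8, 122.9] ((0.49859753251075745, -0.01354612410068512), (0.18911029398441315, 0.13796138763427734), 7.255863189697266)
wrist mat 0.59 [110.7, 3.8] ((0.2784012258052826, 0.11614377051591873), (0.03718407452106476, 0.00817529484629631), 7.2466254234313965)
wrist long_lid 0.7 [319.4, 157.6] ((0.4995250105857849, -0.016692690551280975), (0.13139674067497253, 0.08553432673215866), 7.251517295837402)
wrist short_lid 0.96 [364.8, 336.3] ((0.5857197642326355, -0.22058460116386414), (0.058005690574645996, 0.08630969375371933), 52.59674072265625)
```

View pics/f_wrist.png

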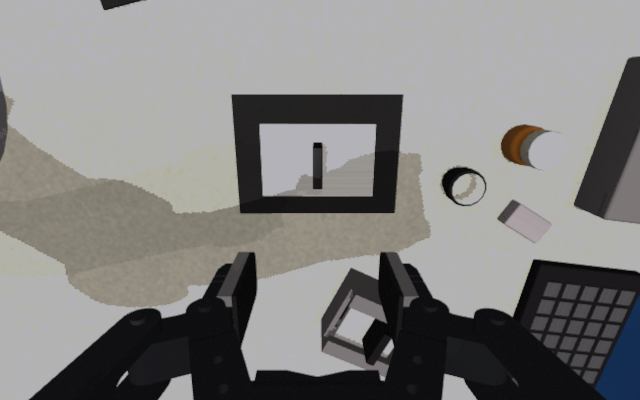

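View pics/f_side.png

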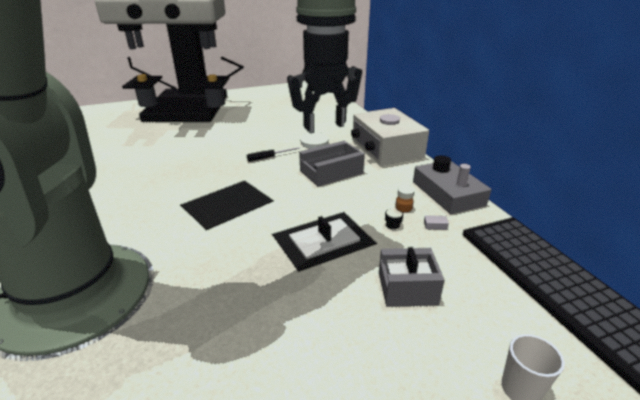

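The lid at wrist (319,158) lies flat and central on the mat. The short box is still shut, and the gripper is well clear of everything. Handing in.

```bash
python3 -c "
from h import *
print(bot.job_done())"
```

```text
the job is handed in; nothing more can be done
None
```

The long box is open. Its lid lies flat, rib up, in the middle of the right-hand mat, and I handed the job in just after 23 s on the robot's clock. I gripped the lid by its rib, raised it about 11 mm, slid it about 167 mm out over the lip, and released it at a contact force of about 6 N.

**Last checks**
- **Lid position:** the wrist camera puts the lid centre at (0.4995, -0.017) and the mat centre at (0.4986, -0.0135), with both yaws at 7.25°. The side and scene cameras also agree on the mat centre to within about 6 mm.
- **Other things:** the short box's lid looked unmoved and shut, and the robot was touching nothing. I did not measure the short lid before and after.

**What disagreed**
- **Fingertip height:** the real fingertips sit about 32 mm behind the reported TCP. My first close shut on air just above the rib, so I measured the offset in two cameras and went lower. Nothing was touched or moved by that miss.
- **Lid outline:** the lid outlines from the side and scene cameras came out too wide because they include the upright rib. I relied on the wrist view for the final position.

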